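Make up the steriliser test canister

TASK

Make up today's steriliser test canister: drop the two orange indicator capsules into the steel canister one at a time through its neck, then close it with the blue stopper from the sloping rack, set straight and fully home so that its flange sits on the neck's rim. Leave the canister standing upright where it is, and leave the grey capsule, the grey stopper and the other things on the bench undisturbed.

Things in the scene. Friction and masses are not known exactly. Their poses are not given: they have to be found in the camera images.
- canister: Bare steel canister, loose, 0.7 kg, standing. Body 72 mm in diameter up to 62 mm, shoulder from 62 to 78 mm, then a neck 38 mm in outer diameter up to the rim at 105 mm. Open neck bore 29 mm in diameter, 27 mm long; chamber below 63 mm wide, floor at 5 mm with a low cone in its middle. Origin at the centre of its underside, z up along its axis.
- canister_mouth (a point): Centre of the canister's open mouth, level with the rim, 105 mm above its underside; z along the neck's axis, outward.
- blue_stopper: Blue tapered stopper, 60 g, in one of the sloping rack's two holes, leaning 35 deg from vertical to the rack's front. Origin on its axis at the flange's underside (seating face); z from plug to knob. Below: plug 26 mm long, 26 mm diameter at the flange tapering to 18 at the foot. Above: flange 36 mm diameter, z 0 to 5 mm, then round knob 20 mm diameter, z 5 to 39 mm; grip it at about z 28 mm.
- grey_stopper: Grey stopper of another canister in the rack's other hole, to be left there: same plug and lean, flange 42 mm, knob 26 mm in diameter and 30 mm high. Origin and axes as for the blue one.
- stopper_rack: Fixed: base 100 x 190 mm with a white plate (76 x 190 x 14 mm) sloping at 35 deg, its face turned up and to the rack's front (-x of its frame, about away from the robot). Two square through holes, 30 mm, 84 mm apart along its y, mouths 55 mm above the bench; plate's upper edge 77 mm, lower edge 34 mm above the bench. Origin at the centre of the base's underside.
- capsule_block: Fixed aluminium block, 50 x 150 x 24 mm, with three bores 17 mm in diameter and 14 mm deep in a row along its y axis, 48 mm apart, the middle one in the centre. Each bore holds one standing capsule. Origin at the centre of its underside, z up.
- orange_capsule_1: Orange indicator capsule, a rigid round pin 15 mm in diameter and 40 mm long with half-round ends, 15 g, standing upright in a bore of the block with 26 mm showing. Origin at its centre, 20 mm from either end; z along its axis.
- orange_capsule_2: Second orange indicator capsule, the same as the first, in another bore.
- grey_capsule: Grey (used) capsule of the same size in the remaining bore, to be left there. Origin at its centre.
- spray_can: White bottle with a yellow label, 54 mm in diameter, 190 mm tall, standing at the back; not to be disturbed. Origin at the centre of its underside.
- green_bottle: Green bottle with a white cap, 68 mm in diameter, 170 mm tall, standing at the back; not to be disturbed. Origin at the centre of its underside.
- tape_roll: Flat roll of beige tape, 100 mm in diameter, 20 mm high, lying on the bench between the robot and the canister; not to be disturbed. Origin at the centre of its underside.
- mouse: Round black computer mouse, 62 mm wide, 33 mm high, at the back; not to be disturbed. Origin at the centre of its underside.
There are look-alikes about, which are no part of the job. Leave any pink or turquoise look-alike of the canister alone.

How it is judged:
By the outcome, as a careful person would: the job done as asked, in the order asked, and still so for the second after the job is handed in, with the robot touching nothing.
It also fails if it takes over 72 s, if anything falls off the work surface, if the arm or the gripper's body presses on something with over 40 N, if the wrist force passes 120 N, or if a joint passes its speed limit or range.

ROBOT

A 6-joint arm with a two-finger parallel gripper is mounted at the origin on the work surface. World frame = base frame: x ahead of the robot, y to its left, z up, the work surface at z = 0. Lengths are in mm, angles in rad, forces in N, time in s.
With the tool pointing down it reaches from about 400 to 925 mm from the base axis. Payload 12.5 kg.
Tool frame: the origin (TCP) lies at the very end of the fingers, on their centre line; the grasp point (between the pads) lies 19 mm behind it; z points along the fingers, y is the direction in which the jaws open and shut (so a half turn about z gives the same grasp; the last joint's range is limited). The gripper opens to 95 mm and grips with 3 to 60 N. Pads are 20 mm wide; open, the fingers measure 119 mm over their backs; the gripper's body (75 mm by 180 mm) begins 59 mm behind the grasp point.
Start: joints at [-1.342, 0.491, 1.559, -0, 1.092, -0.106], TCP at [205.386, -590.308, 214.661] pointing down, gripper open.
Joint ranges: [-3.1, 3.1], [-0.84, 2.19], [0.05, 2.79], [-1.13, 4.28], [0.06, 2.93], [-2.69, 2.69]. Speed limits (rad/s): [2.22, 2.22, 2.79, 3.14, 3.14, 3.14].

INTERFACE

Orientations are given as [roll, pitch, yaw] about the fixed x, y, z axes, in that order (R = Rz(yaw) Ry(pitch) Rx(roll)).
In Python, from cell import env gives the robot as it stands.
- The arm moves only by the shell command python3 -m pendant 'ROWS'. ROWS is JSON, a list that holds one entry, the list of rows, each a list of 5 numbers: the opening, from 0 (shut) to 1 (fully open), then the shift along the tool's x, y, z in m, then the turn about the tool's z in rad. A call has exactly 8 rows; each row is the pose to reach, as a shift and turn from the pose commanded when the call began, along the tool's axes at that moment; what a row does not reach only later rows make up. A row lasts 1/10 s, in which the tool goes at most 50 mm and 8.59 degrees, less where a joint would pass 70% of its speed; a pose out of reach is approached as far as the arm can. A call with a gripper value outside its range is refused whole. The fingers move at their own pace and stop on an object; the grip force is fixed at half the most. Time passes only in rows, so rows that repeat a pose let the fingers close, or fill a call up. It gives the time, the measured TCP pose, the force and the opening at its end, in the units of the state.
- env.state(): the state, without advancing time (a new reading comes with each control period).
- env.read_camera(name): name is "scene" or "top" or "wrist"; returns a dict with "image" (480x640x3 uint8, blue, green, red), "range_z" (480x640 float32, mm along the optical axis (not along the pixel's ray), 0 where there is no reading), "fx", "fy", "cx", "cy" (pixels), "rvec" (rotation vector, rad) and "tvec" (3), from world to camera coordinates, as OpenCV has them; the wrist camera has in their place "tool_from_camera" (4x4, takes a point from camera to tool coordinates, whose origin is the TCP and whose axes are the flange's). Camera axes: x right, y down, z forward; pixel columns grow to the right and rows downward; lengths in mm; the calibration is good to about 2 mm. A picture is of the moment at which its call begins: read the wrist's pose just before it.
- env.job_done(): hands the job in, once; it reports no verdict.
The state is a dict: "t": time; "joints": joint angles; "qvel": joint speeds; "tau": joint torques, N m; "eef_pos": TCP position; "tcp_rot": TCP orientation; "ft_force": force on the tool from outside, world axes, zero at the start; "moment": the same for the moment, N m; "opening": opening from 0.0 (shut) to 1.0 (fully open).
Only numpy, scipy, OpenCV 4.12 (cv2) and the standard library are available. Lean on these libraries where they do the work, as an engineer would, in place of code of your own. Each camera call takes 0.05 s, during which the arm holds its last target. There are 200 camera calls.

## Working session

There is one attempt and no reset: what is moved stays moved. The work goes in short steps, Python scripts to look and compute and a shell command to move; the robot and the scene stay as the last step left them, time stands still between calls to the robot, and variables do not carry over. Pictures are saved under pics/ and viewed, about 8 in all and at most 12, crops included, and the job is handed in when it is done.

```bash
mkdir -p pics; ls
python3 - <<'E'
from cell import env
import cv2,numpy as np
print(env.state())
for n in ["scene","top"]:
    d=env.read_camera(n); cv2.imwrite(f"pics/{n}0.png",d["image"]); np.savez(f"{n}0.npz",**d)
    print(n,d["fx"],d["cx"],d["cy"],d["rvec"],d["tvec"])
E
```

```text
pics
{'t': 0.0, 'joints': array([-1.34161508e+00,  4.91513319e-01,  1.55944390e+00, -1.17171067e-05,
        1.09170167e+00, -1.05618031e-01]), 'qvel': array([ 0.00017498, -0.00065249,  0.00171697, -0.00101845, -0.00046944,
        0.00148222]), 'tau': array([-4.43104454e-06, -6.12651944e+01, -2.58190316e+01,  6.92755077e-02,
        4.81525704e-02, -9.32353782e-05]), 'eef_pos': array([ 205.3149036 , -590.05703766,  214.09238791]), 'tcp_rot': array([-3.14053127e+00, -1.02070022e-04,  3.34804627e-01]), 'ft_force': array([ 0.19163651, -0.39060916, -0.44099573]), 'moment': array([-0.01759317,  0.0013843 , -0.02325823]), 'opening': 1.0006356756168329}
scene 458.05015797644046 315.7147936728149 240.72122076905563 [ 1.63907376  1.76109795 -0.8126948 ] [  22.52751553 -321.62094995 1324.78440278]
top 453.34916637353496 320.16249778775807 234.12981432383822 [ 2.14093864 -2.15510624  0.13865136] [ 20.69623814 597.84774821 891.64120311]
```

View pics/scene0.png

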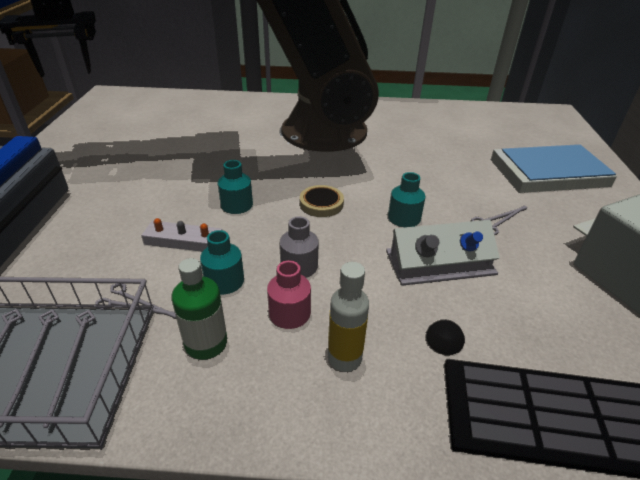

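View pics/top0.png

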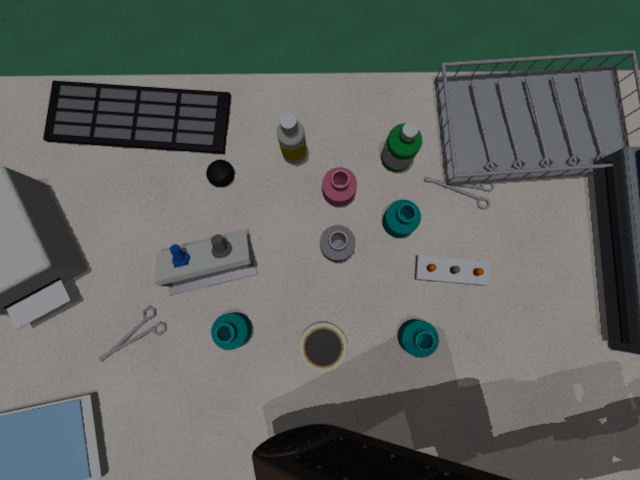

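Seen in the top view:
- **Canister:** the steel one is at (338,242). Its look-alikes are pink at (340,186) and turquoise at (402,217), (230,330) and (419,338).
- **Capsules:** orange at (431,267) and (479,271), grey at (455,269).
- **Stoppers:** blue at (178,255), grey at (220,245).

Next I'll measure these from depth and confirm them with one enlarged crop.

```bash
cat > h.py <<'E'
import cv2,numpy as np
from scipy.optimize import least_squares
def world(d):
    "480x640x3 world points (nan where no range)"
    z=np.asarray(d["range_z"],float); v,u=np.mgrid[:480,:640]
    p=np.stack([(u-d["cx"])/d["fx"]*z,(v-d["cy"])/d["fy"]*z,z],-1)
    if "rvec" in d:
        R=cv2.Rodrigues(np.asarray(d["rvec"]))[0]; p=(p-np.asarray(d["tvec"]).ravel())@R
    else:
        T=d["tool_from_camera"]; W=d["W"]; M=W@T; p=p@M[:3,:3].T+M[:3,3]
    p[z<=0]=np.nan; return p
def circ(xy,r=None):
    c0=xy.mean(0)
    f=lambda q: np.hypot(*(xy-q[:2]).T)-(r if r else q[2])
    return least_squares(f,[*c0,r or 15],loss="soft_l1").x
def hsv(d): return cv2.cvtColor(np.asarray(d["image"]),cv2.COLOR_BGR2HSV)
E
cat > m.py <<'E'
from h import *
im=cv2.imread("pics/top0.png")
a=cv2.resize(im[225:295,400:500],None,fx=4,fy=4,interpolation=2); b=cv2.resize(im[220:290,150:250],None,fx=4,fy=4,interpolation=2); c=cv2.resize(im[150:270,300:440],None,fx=4,fy=4,interpolation=2)
o=np.zeros((560+280,800,3),np.uint8)[:560]; o=np.zeros((600,800,3),np.uint8); o[:280,:400]=a; o[:280,400:]=b; c=cv2.resize(c,(373,320)); o[280:,:373]=c; cv2.imwrite("pics/crop1.png",o)
for n in ["top","scene"]:
    d=dict(np.load(n+"0.npz")); P=world(d); H=hsv(d); np.set_printoptions(precision=1,suppress=True)
    for nm,lo,hi in [("orange",(5,150,80),(20,255,255)),("blue",(112,150,60),(128,255,255))]:
        m=cv2.inRange(H,lo,hi); k,L,s,ce=cv2.connectedComponentsWithStats(m)
        for i in range(1,k):
            if s[i,4]<25: continue
            q=P[L==i]; q=q[np.isfinite(q[:,0])]
            if len(q) and q[:,2].max()>20: print(n,nm,ce[i],s[i,4],"med",np.median(q,0),"min",q.min(0),"max",q.max(0))
    if n=="top":
        for nm,u,v in [("can",338,240),("pink",340,184),("tq",405,214),("spray",290,125),("green",408,132),("greycap",455,269),("greyst",220,243),("tape",323,345),("tq2",230,330),("tq3",420,340),("block-l",420,268),("block-r",488,272)]:
            print(nm,np.nanmedian(P[v-2:v+3,u-2:u+3].reshape(-1,3),0), np.nanmax(P[v-25:v+26,u-25:u+26,2]))
        q=P[215:270,310:366].reshape(-1,3); q=q[(q[:,2]>98)&(q[:,2]<112)]; print("rim",len(q),q.mean(0),circ(q[:,:2]))
        q=P[250:290,405:500].reshape(-1,3); q=q[(q[:,2]>20)&(q[:,2]<28)]; print("block",len(q),cv2.minAreaRect(q[:,:2].astype(np.float32)))
        q=P[225:300,150:262].reshape(-1,3); q=q[(q[:,2]>36)&(q[:,2]<75)]; print("rack",len(q),cv2.minAreaRect(q[:,:2].astype(np.float32)))
E
python3 m.py
```

```text
top orange [432.1 266.9] 34 med [ 528.5 -209.    45.9] min [ 522.6 -215.1   41.1] max [ 534.9 -204.    49.4]
top orange [479.5 271.4] 31 med [ 519.8 -303.5   46.1] min [ 513.8 -309.7   40.4] max [ 524.2 -299.8   51.3]
can [589.5 -20.8   9.8] 105.96626686158888
pink [711.6 -26.6   7.5] 107.49436048929176
tq [ 645.5 -165.4    3.6] 107.71885175566787
spray [774.7  68.6 188.6] 191.57648004198668
green [ 767.5 -145.6  168.3] 172.56603122280538
greycap [ 524.3 -255.3   45.4] 53.24677476473522
greyst [575.8 212.7  84.9] 90.22571039417298
tape [373.2  12.5  20. ] 25.088594596757037
tq2 [405.2 204.4  11.4] 108.11763785675194
tq3 [ 380.9 -187.4    8.3] 107.61752944050683
block-l [ 528.1 -189.7   22.1] 49.40709069650835
block-r [ 519.  -329.3   20.9] 51.25101842957333
rim 134 [578.  -18.7 102.8] [578.1 -18.4  16.6]
block 1468 ((523.6392822265625, -258.4063720703125), (150.22474670410156, 50.19758605957031), 84.55059051513672)
rack 2625 ((549.1168823242188, 254.90103149414062), (70.80521392822266, 191.10472106933594), 13.33228874206543)
scene orange [156.9 221. ] 28 med [ 525.4 -303.1   45.6] min [ 520.6 -309.3   40.2] max [ 529.4 -298.1   48.8]
scene orange [203.4 226.1] 27 med [ 534.1 -208.1   45.5] min [ 530.2 -213.3   41.4] max [ 539.4 -203.8   50.6]
```

View pics/crop1.png

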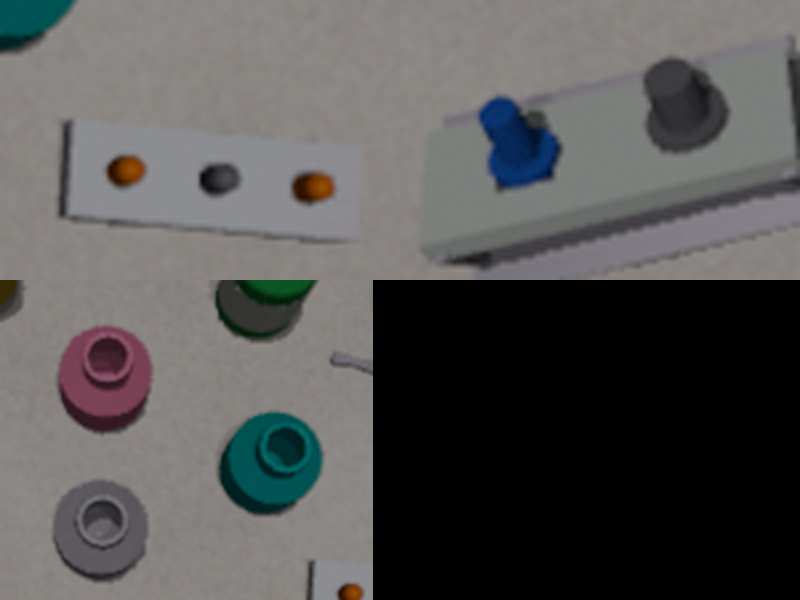

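```bash
cat > m2.py <<'E'
from h import *
np.set_printoptions(precision=1,suppress=True)
for n,r in [("top",(235,275,160,200)),("scene",(225,260,450,495))]:
    d=dict(np.load(n+"0.npz")); P=world(d); H=hsv(d)
    m=np.zeros((480,640),bool); m[r[0]:r[1],r[2]:r[3]]=True
    m&=(H[...,0]>105)&(H[...,0]<130)&(H[...,1]>130)
    q=P[m]; q=q[np.isfinite(q[:,0])]; print(n,len(q),q.min(0),q.max(0),np.median(q,0)); top=q[q[:,2]>q[:,2].max()-6]; print(" topmost",top.mean(0))
    R=cv2.Rodrigues(d["rvec"])[0]
    print(" uv",np.argwhere(m).min(0),np.argwhere(m).max(0))
    if n=="top":
        # rack plate plane
        q=P[225:300,150:262].reshape(-1,3); q=q[(q[:,2]>36)&(q[:,2]<75)]
        best=None
        rng=np.random.default_rng(0)
        for _ in range(500):
            a,b,c=q[rng.choice(len(q),3,0)]; nn=np.cross(b-a,c-a)
            if np.linalg.norm(nn)<1: continue
            nn/=np.linalg.norm(nn); k=np.abs((q-a)@nn)<1.5
            if best is None or k.sum()>best.sum(): best=k
        s=q[best]; c=s.mean(0); nn=np.linalg.svd(s-c)[2][2]; nn*=np.sign(nn[2]); print("plane",best.sum(),c,nn,np.degrees(np.arccos(nn[2])),"azim",np.degrees(np.arctan2(nn[1],nn[0])))
        print("rect",cv2.minAreaRect(s[:,:2].astype(np.float32)))
E
python3 m2.py
```

```text
top 284 [532.6 280.7  -2. ] [582.5 335.7  92. ] [551.7 296.3  67.7]
 topmost [561.9 300.1  88.1]
 uv [245 170] [266 189]
plane 1419 [547.2 256.6  58.4] [0.5 0.1 0.8] 34.37010790233612 azim 13.430289782777038
rect ((552.076171875, 255.8966064453125), (61.434017181396484, 190.65365600585938), 13.563014030456543)
scene 274 [538.  281.6  46.6] [579.2 315.1  90.2] [562.4 296.   64.1]
 topmost [568.5 301.6  86.7]
 uv [232 461] [250 482]
```

The crop confirms orange capsules in the two end bores with grey in the middle, the slimmer blue stopper in the left (+y) hole, and the bare steel canister at lower left beside the pink and turquoise ones. I'll move over the capsule block with the jaws across the row, then look with the wrist camera.

```bash
cat > go.py <<'E'
"python3 go.py x y z yaw -> tool shift (m) and turn needed from the current pose"
import sys,numpy as np
from cell import env
s=env.state(); t=np.array(list(map(float,sys.argv[1:5]))); p=s["eef_pos"]; w=s["tcp_rot"][2]
d=t[:3]-p; c,n=np.cos(w),np.sin(w)
print("t",round(s["t"],2),"pos",p.round(1),"rot",s["tcp_rot"].round(4),"shift",(np.array([d[0]*c+d[1]*n,d[0]*n-d[1]*c,-d[2]])/1000).round(4),"turn",round((w-t[3]+np.pi)%(2*np.pi)-np.pi,4))
E
python3 go.py 524 -258 200 1.478
python3 -m pendant '[[[0.5,0.03,-0.015,0,-0.1],[0.5,0.075,-0.037,0,-0.25],[0.5,0.12,-0.06,0,-0.4],[0.5,0.165,-0.082,0,-0.55],[0.5,0.21,-0.105,0,-0.7],[0.5,0.255,-0.127,0,-0.85],[0.5,0.3,-0.15,0,-1.0],[0.5,0.34,-0.17,0,-1.14]]]'
python3 go.py 524 -258 200 1.478
```

```text
t 0.1 pos [ 205.3 -590.1  214.1] rot [-3.1406e+00 -1.0000e-04  3.3480e-01] shift [ 0.4101 -0.2089  0.0141] turn -1.1432
t: 0.9
eef_pos: [471.8, -316.1, 214.5]
tcp_rot: [-3.141, -0.0, 1.481]
ft_force: [0.8, -0.2, -0.6]
opening: 0.504
t 0.9 pos [ 471.8 -316.1  214.5] rot [-3.1414e+00 -1.0000e-04  1.4812e+00] shift [0.0625 0.0468 0.0145] turn 0.0032
```

```bash
python3 -m pendant '[[[0.5,0.02,0.015,0.005,0],[0.5,0.045,0.033,0.01,0],[0.5,0.06,0.046,0.015,0],[0.5,0.0625,0.047,0.015,0],[0.5,0.0625,0.047,0.015,0],[0.5,0.0625,0.047,0.015,0],[0.5,0.0625,0.047,0.015,0],[0.5,0.0625,0.047,0.015,0]]]'
cat >> h.py <<'E'
def wrist(fn=None):
    from cell import env
    from scipy.spatial.transform import Rotation as Ro
    s=env.state(); W=np.eye(4); W[:3,:3]=Ro.from_euler("xyz",s["tcp_rot"]).as_matrix(); W[:3,3]=s["eef_pos"]
    d=dict(env.read_camera("wrist")); d["W"]=W
    if fn: cv2.imwrite(f"pics/{fn}.png",d["image"])
    return d
E
python3 - <<'E'
from h import *
np.set_printoptions(precision=1,suppress=True)
d=wrist("w1"); print(d["tool_from_camera"],d["fx"],d["cx"],d["cy"],d["W"][:3,3])
P=world(d); H=hsv(d)
m=cv2.inRange(H,(5,150,80),(20,255,255)); k,L,s,ce=cv2.connectedComponentsWithStats(m)
for i in range(1,k):
    if s[i,4]<60: continue
    q=P[L==i]; q=q[np.isfinite(q[:,0])]
    if not len(q): continue
    t=q[q[:,2]>np.percentile(q[:,2],95)-6]
    print(ce[i],s[i],q.min(0),q.max(0),circ(t[:,:2]),t.mean(0))
q=P.reshape(-1,3); q=q[(q[:,2]>21)&(q[:,2]<27)&(np.abs(q[:,1]+258)<90)&(np.abs(q[:,0]-524)<45)]; print("block",len(q),cv2.minAreaRect(q[:,:2].astype(np.float32)),np.median(q[:,2]))
E
```

```text
t: 1.7
eef_pos: [523.0, -261.0, 199.9]
tcp_rot: [3.141, 0.0, 1.474]
ft_force: [1.2, 0.4, 0.3]
opening: 0.499
[[   0.    -1.    -0.2   66.8]
 [   1.     0.     0.     0.8]
 [  -0.    -0.2    1.  -170.8]
 [   0.     0.     0.     1. ]] 343.9026910367805 321.8720662266212 244.0716194193603 [ 523.  -261.   199.9]
block 6345 ((525.7001342773438, -259.5804443359375), (149.59280395507812, 50.053749084472656), 84.51160430908203) 24.835488593815
```

View pics/w1.png

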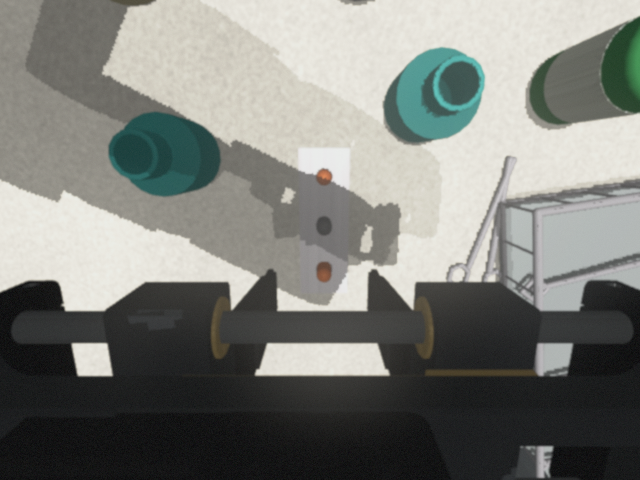

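Wrist view: orange capsules at (324,177) and (324,272), grey at (323,226), and the jaw axis is square across the row.

```bash
python3 - <<'E'
from h import *
np.set_printoptions(precision=1,suppress=True)
d=wrist(); P=world(d)
for n,u,v in [("o1",324,177),("g",323,226),("o2",324,272)]:
    q=P[v-22:v+23,u-22:u+23].reshape(-1,3); q=q[(q[:,2]>30)&(q[:,2]<58)]
    t=q[q[:,2]>42]; print(n,len(q),q.min(0),q.max(0),circ(t[:,:2],None),t.mean(0), (q.min(0)+q.max(0))/2)
E
python3 go.py 529.8 -211.5 90 1.475
```

```text
o1 206 [ 523.4 -218.3   30.1] [ 537.6 -203.7   52. ] [ 530.4 -210.9    5.1] [ 530.4 -210.8   48.3] [ 530.5 -211.    41.1]
g 214 [ 518.6 -265.5   31.6] [ 532.8 -251.5   52.2] [ 525.7 -258.2    5.1] [ 525.7 -257.9   48.3] [ 525.7 -258.5   41.9]
o2 230 [ 514.  -313.1   30.1] [ 528.4 -299.    52.1] [ 521.1 -305.8    5.1] [ 521.2 -305.2   48. ] [ 521.2 -306.    41.1]
t 1.8 pos [ 523.1 -260.8  199.8] rot [3.1414e+00 2.0000e-04 1.4740e+00] shift [0.0497 0.0019 0.1098] turn -0.001
```

```bash
python3 -m pendant '[[[0.5,0.025,0.001,0.02,0],[0.5,0.05,0.002,0.06,0],[0.5,0.05,0.002,0.1,0],[0.5,0.05,0.002,0.13,0],[0.5,0.05,0.002,0.155,0],[0.5,0.05,0.002,0.17,0],[0.5,0.05,0.002,0.172,0],[0.5,0.05,0.002,0.172,0]]]'; python3 go.py 530.4 -211 27.5 1.474
```

```text
t: 2.6
eef_pos: [530.2, -210.9, 27.7]
tcp_rot: [-3.141, 0.0, 1.475]
ft_force: [-0.2, 0.1, 0.6]
opening: 0.501
t 2.6 pos [ 530.2 -210.9   27.7] rot [-3.1414  0.      1.4746] shift [-0.      0.0002  0.0002] turn 0.0006
```

```bash
python3 -m pendant '[[[0,0,0,0,0],[0,0,0,0,0],[0,0,0,0,0],[0,0,0,0,0],[0,0,0,0,0],[0,0,0,-0.01,0],[0,0,0,-0.03,0],[0,0,0,-0.06,0]]]'; python3 go.py 578.1 -18.4 150 1.475
```

```text
t: 3.4
eef_pos: [529.6, -210.5, 87.8]
tcp_rot: [-3.139, -0.001, 1.475]
ft_force: [-0.9, 0.7, 0.0]
opening: 0.149
t 3.4 pos [ 529.6 -210.5   87.8] rot [-3.1394e+00 -9.0000e-04  1.4747e+00] shift [ 0.1958  0.0298 -0.0622] turn -0.0003
```

```bash
python3 -m pendant '[[[0,0,0,-0.03,0],[0,0.01,0.002,-0.07,0],[0,0.04,0.007,-0.09,0],[0,0.08,0.012,-0.09,0],[0,0.11,0.018,-0.09,0],[0,0.12,0.02,-0.09,0],[0,0.12,0.02,-0.09,0],[0,0.12,0.02,-0.09,0]]]'
python3 - <<'E'
from h import *
np.set_printoptions(precision=1,suppress=True)
d=wrist("w2"); P=world(d); print(d["W"][:3,3])
q=P.reshape(-1,3); q=q[(np.hypot(q[:,0]-578,q[:,1]+18.4)<30)]
for lo in (98,100,102):
    r=q[(q[:,2]>lo)&(q[:,2]<112)]; print(len(r),r.mean(0),circ(r[:,:2]),(r.min(0)+r.max(0))/2)
b=P.reshape(-1,3); b=b[(b[:,2]>90)&(b[:,2]<97)&(np.hypot(b[:,0]-578,b[:,1]+18.4)<26)]; print(len(b),b.mean(0))
E
python3 go.py 578 -18.4 150 1.475
```

```text
t: 4.2
eef_pos: [561.4, -93.9, 177.8]
tcp_rot: [-3.142, 0.0, 1.475]
ft_force: [-0.5, -0.1, -0.6]
opening: 0.15
[561.4 -93.9 177.8]
1102 [580.8 -17.6 105.2] [580.3 -18.6  16.4] [580.5 -18.3 102.9]
1082 [580.7 -17.7 105.4] [580.3 -18.6  16.5] [580.5 -18.3 103.9]
1055 [580.6 -17.9 105.5] [580.4 -18.5  16.5] [580.5 -18.3 104.9]
76 [586.1 -14.4  93.6]
t 4.25 pos [561.4 -94.2 177.6] rot [-3.1414e+00  3.0000e-04  1.4741e+00] shift [0.0771 0.0092 0.0276] turn -0.0009
```

View pics/w2.png

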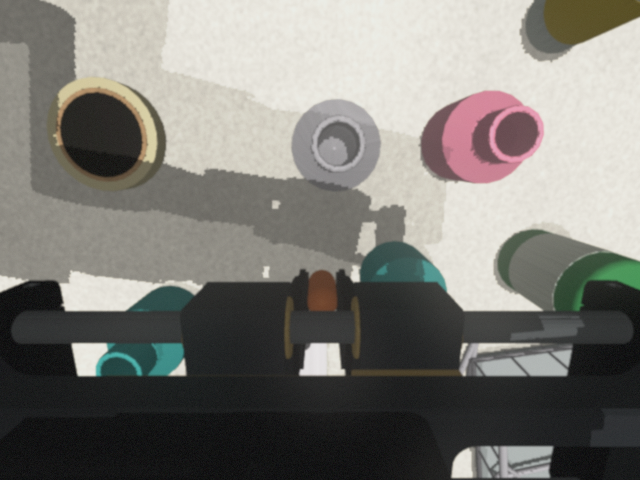

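```bash
python3 -m pendant '[[[0,0.03,0.004,0,0],[0,0.06,0.009,0,0],[0,0.077,0.011,0.01,0],[0,0.077,0.011,0.03,0],[0,0.077,0.011,0.05,0],[0,0.077,0.011,0.064,0],[0,0.077,0.011,0.0685,0],[0,0.077,0.011,0.0685,0]]]'; python3 go.py 580 -18.5 109 1.475
python3 - <<'E'
from h import *
from cell import env
d=env.read_camera("scene"); cv2.imwrite("pics/s2.png",cv2.resize(d["image"][170:290,240:400],None,fx=4,fy=4,interpolation=2))
E
```

```text
t: 5.05
eef_pos: [579.6, -18.2, 108.3]
tcp_rot: [-3.14, 0.0, 1.474]
ft_force: [0.1, 0.6, -0.1]
opening: 0.146
t 5.05 pos [579.6 -18.2 108.3] rot [-3.1400e+00  1.0000e-04  1.4742e+00] shift [-0.0002  0.0004 -0.0007] turn -0.0008
```

View pics/s2.png

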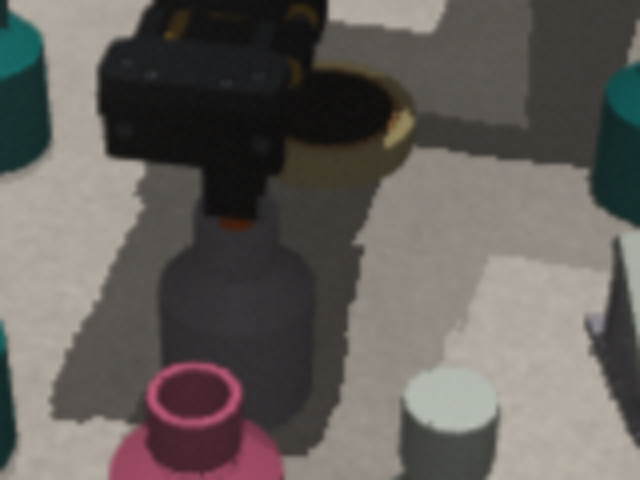

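The enlarged scene view shows the orange capsule at (237,222), cut off by the near rim, so its lower end is in the neck. Releasing it now.

```bash
python3 -m pendant '[[[0.35,0,0,0,0],[0.35,0,0,0,0],[0.35,0,0,0,0],[0.35,0,0,0,0],[0.35,0,0,-0.02,0],[0.5,0,0,-0.05,0],[0.5,-0.02,0,-0.08,0],[0.5,-0.06,-0.005,-0.08,0]]]'
python3 - <<'E'
from h import *
d=wrist("w3"); print(d["W"][:3,3])
P=world(d); q=P.reshape(-1,3); r=q[(np.hypot(q[:,0]-580,q[:,1]+18.4)<30)&(q[:,2]>100)&(q[:,2]<112)]; print(len(r),circ(r[:,:2]))
# orange pixels inside mouth
H=hsv(d); m=cv2.inRange(H,(3,90,20),(22,255,255))>0; k=m&(np.hypot(P[...,0]-580,P[...,1]+18.4)<60); print("orange px",k.sum(), np.argwhere(k).mean(0) if k.any() else "", np.nanmedian(P[k],0) if k.any() else "")
E
python3 go.py 521 -306 100 1.475
```

```text
t: 5.9
eef_pos: [571.1, -76.2, 193.0]
tcp_rot: [3.135, 0.001, 1.478]
ft_force: [-0.1, -1.1, -0.2]
opening: 0.491
[571.05314897 -76.21526444 193.03477834]
908 [580.52036581 -18.41417961  16.45814375]
orange px 1618 [331.73856613 367.91100124] [597.33041827 -53.34781839 292.11970258]
t 5.95 pos [569.1 -81.6 191.2] rot [3.1377e+00 2.1000e-03 1.4752e+00] shift [-0.2279 -0.0265  0.0912] turn 0.0002
```

```bash
python3 -m pendant '[[[0.5,-0.04,-0.005,0,0],[0.5,-0.09,-0.01,0,0],[0.5,-0.14,-0.016,0,0],[0.5,-0.19,-0.022,0.02,0],[0.5,-0.215,-0.025,0.05,0],[0.5,-0.226,-0.0265,0.08,0],[0.5,-0.228,-0.0265,0.091,0],[0.5,-0.228,-0.0265,0.091,0]]]'; python3 go.py 521 -306 27.5 1.475
```

```text
t: 6.75
eef_pos: [520.5, -300.9, 97.0]
tcp_rot: [-3.139, -0.001, 1.474]
ft_force: [0.2, 1.9, 0.1]
opening: 0.5
t 6.75 pos [ 520.5 -300.9   97. ] rot [-3.1393e+00 -1.4000e-03  1.4743e+00] shift [-0.0051  0.001   0.0695] turn -0.0007
```

View pics/w3.png

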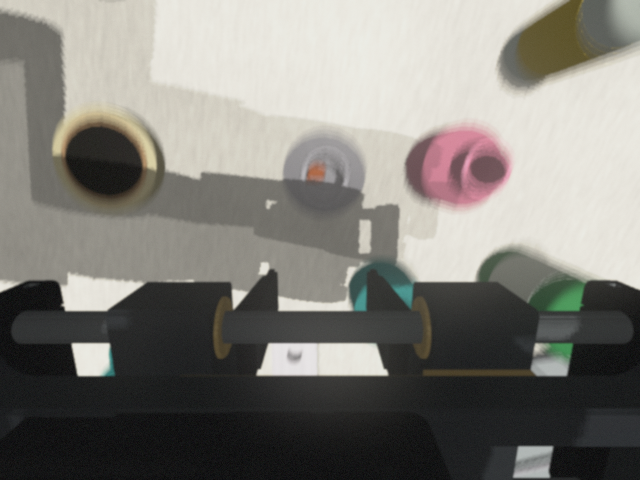

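Orange shows inside the steel canister's mouth at (318,172), so capsule 1 is in. Descending on the second one.

```bash
python3 -m pendant '[[[0.5,-0.005,0.001,0,0],[0.5,-0.005,0.001,0.01,0],[0.5,-0.005,0.001,0.03,0],[0.5,-0.005,0.001,0.05,0],[0.5,-0.005,0.001,0.063,0],[0.5,-0.005,0.001,0.0695,0],[0.5,-0.005,0.001,0.0695,0],[0.5,-0.005,0.001,0.0695,0]]]'; python3 go.py 521 -306 27.5 1.475
```

```text
t: 7.55
eef_pos: [521.9, -306.5, 29.2]
tcp_rot: [3.141, 0.001, 1.475]
ft_force: [-0.0, -0.4, 0.5]
opening: 0.5
t 7.55 pos [ 521.9 -306.5   29.2] rot [3.1409e+00 5.0000e-04 1.4751e+00] shift [ 0.0004 -0.0009  0.0017] turn 0.0001
```

```bash
python3 -m pendant '[[[0.5,0,-0.001,0.0015,0],[0,0,-0.001,0.0015,0],[0,0,-0.001,0.0015,0],[0,0,-0.001,0.0015,0],[0,0,-0.001,0.0015,0],[0,0,-0.001,0.0015,0],[0,0,-0.001,-0.015,0],[0,0,-0.001,-0.04,0]]]'; python3 go.py 580 -18.5 160 1.475
```

```text
t: 8.35
eef_pos: [519.9, -305.8, 67.9]
tcp_rot: [-3.139, -0.001, 1.475]
ft_force: [0.2, 0.7, -0.7]
opening: 0.148
t 8.35 pos [ 519.9 -305.8   67.9] rot [-3.1391e+00 -1.5000e-03  1.4748e+00] shift [ 0.2918  0.0323 -0.0921] turn -0.0002
```

```bash
python3 -m pendant '[[[0,0,0,-0.04,0],[0,0.01,0.001,-0.08,0],[0,0.05,0.005,-0.092,0],[0,0.1,0.011,-0.092,0],[0,0.15,0.016,-0.092,0],[0,0.2,0.022,-0.092,0],[0,0.25,0.028,-0.092,0],[0,0.28,0.031,-0.092,0]]]'; python3 -m pendant '[[[0,0.006,0.001,0,0],[0,0.012,0.0015,0,0],[0,0.012,0.0015,0,0],[0,0.012,0.0015,0,0],[0,0.012,0.0015,0,0],[0,0.012,0.0015,0,0],[0,0.012,0.0015,0,0],[0,0.012,0.0015,0,0]]]';  python3 go.py 580 -18.5 109 1.475
```

```text
t: 9.15
eef_pos: [578.4, -27.5, 160.8]
tcp_rot: [3.141, -0.0, 1.476]
ft_force: [0.9, 0.7, -0.7]
opening: 0.152
t: 9.95
eef_pos: [580.8, -19.0, 160.6]
tcp_rot: [3.142, 0.0, 1.474]
ft_force: [-0.1, -0.1, 0.6]
opening: 0.148
t 9.95 pos [580.8 -19.  160.6] rot [3.1416e+00 1.0000e-04 1.4744e+00] shift [ 0.0004 -0.0009  0.0516] turn -0.0006
```

```bash
python3 -m pendant '[[[0,0,-0.001,0.015,0],[0,0,-0.001,0.035,0],[0,0,-0.001,0.048,0],[0,0,-0.001,0.0515,0],[0,0,-0.001,0.0515,0],[0,0,-0.001,0.0515,0],[0.35,0,-0.001,0.0515,0],[0.35,0,-0.001,0.0515,0]]]'; python3 -m pendant '[[[0.35,0,0,0,0],[0.35,0,0,0,0],[0.35,0,0,-0.02,0],[0.5,0,0,-0.05,0],[0.5,-0.02,0,-0.08,0],[0.5,-0.04,0,-0.085,0],[0.5,-0.04,0,-0.085,0],[0.5,-0.04,0,-0.085,0]]]'
python3 - <<'E'
from h import *
d=wrist(); print(d["W"][:3,3])
cv2.imwrite("pics/w4.png",cv2.resize(d["image"][80:340,220:460],None,fx=2.3,fy=2.3,interpolation=2))
P=world(d); q=P.reshape(-1,3); r=q[(np.hypot(q[:,0]-580,q[:,1]+18.4)<30)&(q[:,2]>100)&(q[:,2]<112)]; print(len(r),circ(r[:,:2]))
E
```

```text
t: 10.75
eef_pos: [580.1, -18.7, 109.7]
tcp_rot: [3.141, 0.0, 1.475]
ft_force: [0.3, 0.5, -0.3]
opening: 0.264
t: 11.55
eef_pos: [575.8, -58.4, 193.8]
tcp_rot: [-3.141, -0.0, 1.474]
ft_force: [0.3, 0.4, 0.5]
opening: 0.501
[575.77339989 -58.37976275 193.83792408]
864 [580.57720891 -18.18002515  16.45550883]
```

View pics/w4.png

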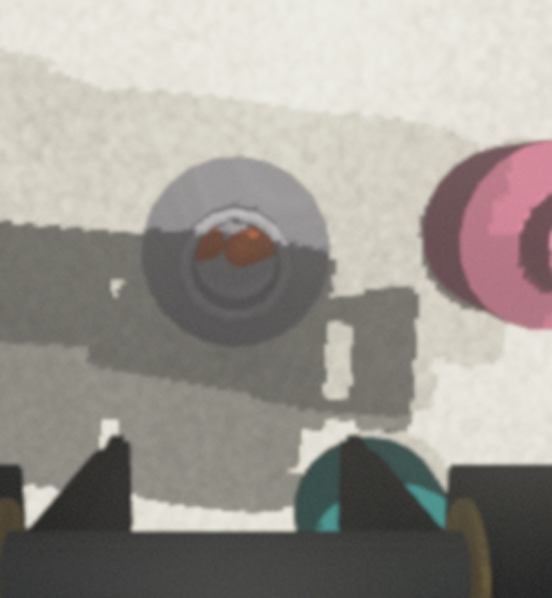

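Both orange capsules show inside the canister at crop (207,243) and (249,243). Now to the rack, turning the jaws square to the lean.

```bash
python3 -m pendant '[[[0.5,0.03,-0.01,0,0.1],[0.5,0.075,-0.026,0,0.25],[0.5,0.12,-0.043,0,0.4],[0.5,0.165,-0.059,0,0.55],[0.5,0.21,-0.075,0,0.7],[0.5,0.255,-0.091,0,0.85],[0.5,0.3,-0.107,0,1.0],[0.5,0.333,-0.119,0,1.14]]]'; python3 -m pendant '[[[0.5,0,0,0,0.07],[0.5,0,0,0,0.1],[0.5,0,0,0,0.1],[0.5,0,0,0,0.1],[0.5,0,0,0,0.1],[0.5,0,0,0,0.1],[0.5,0,0,0,0.1],[0.5,0,0,0,0.1]]]'
cat > m3.py <<'E'
from h import *
import sys
np.set_printoptions(precision=2,suppress=True)
d=wrist(sys.argv[1]); P=world(d); H=hsv(d); print(d["W"][:3,3])
np.savez(sys.argv[1]+".npz",**d)
q=P.reshape(-1,3); q=q[(q[:,2]>36)&(q[:,2]<76)&(np.abs(q[:,0]-550)<70)&(np.abs(q[:,1]-255)<120)]
rng=np.random.default_rng(0); best=None
for _ in range(500):
    a,b,c=q[rng.choice(len(q),3,0)]; nn=np.cross(b-a,c-a); l=np.linalg.norm(nn)
    if l<1: continue
    k=np.abs((q-a)@nn/l)<1.5
    if best is None or k.sum()>best.sum(): best=k
s=q[best]; c=s.mean(0); nn=np.linalg.svd(s-c)[2][2]; nn*=np.sign(nn[2]); print("plane",best.sum(),c,nn,"tilt",np.degrees(np.arccos(nn[2])),"azim",np.degrees(np.arctan2(nn[1],nn[0])))
m=(H[...,0]>100)&(H[...,0]<130)&(H[...,1]>110)&(P[...,2]>40)&(P[...,2]<100)&(np.abs(P[...,1]-295)<40)&(np.abs(P[...,0]-560)<50)
b=P[m]; print("blue",len(b),b.min(0),b.max(0),np.argwhere(m).mean(0))
# fit knob axis: fixed direction nn, cylinder r=10, use points with height above plate >8
h=(b-c)@nn; k=b[(h>9)&(h<36)]
e1=np.cross([0,0,1],nn); e1/=np.linalg.norm(e1); e2=np.cross(nn,e1)
ax=circ(np.c_[k@e1,k@e2],10.); o=c+ (ax[0]-c@e1)*e1+(ax[1]-c@e2)*e2
print("n",len(k),"h max",h.max(),"origin (flange underside)",o,"grip z28",o+28*nn,"top centre",o+39*nn)
t=b[h>37]; print("top face pts",len(t),t.mean(0) if len(t) else "")
f=b[(h>2)&(h<7)]; print("flange",len(f),circ(np.c_[f@e1-o@e1,f@e2-o@e2]))
E
python3 m3.py w5
```

```text
t: 12.4
eef_pos: [488.9, 284.0, 193.4]
tcp_rot: [-3.142, 0.001, 0.4]
ft_force: [1.0, 0.3, 0.5]
opening: 0.501
t: 13.2
eef_pos: [490.5, 281.3, 194.1]
tcp_rot: [3.141, -0.0, 0.304]
ft_force: [0.0, 0.2, 0.1]
opening: 0.499
[490.49 281.34 194.12]
plane 10843 [552.25 258.77  58.46] [0.56 0.13 0.82] tilt 34.885908302729945 azim 13.36902837706831
blue 1002 [535.39 281.62  52.33] [576.3  314.74  92.94] [160.67 323.85]
n 71 h max 40.68665007924747 origin (flange underside) [548.2  297.79  54.92] grip z28 [563.78 301.49  77.89] top centre [569.9  302.94  86.91]
top face pts 354 [568.64 302.45  87.83]
flange 556 [-0.14  0.03 14.27]
```

View pics/w5.png

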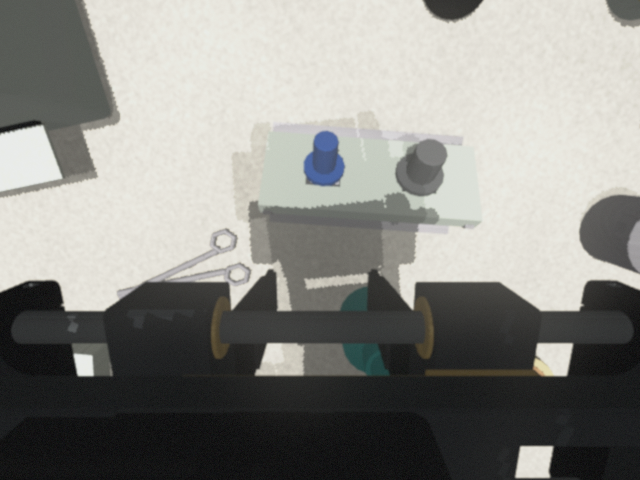

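```bash
python3 go.py 564 301.6 110 0.234
```

```text
t 13.25 pos [490.4 281.4 194.1] rot [3.1415 0.     0.3041] shift [0.0763 0.0027 0.0841] turn 0.0701
```

```bash
python3 -m pendant '[[[0.5,0.025,0.001,0,0.03],[0.5,0.055,0.002,0,0.07],[0.5,0.073,0.0027,0.02,0.07],[0.5,0.0763,0.0027,0.05,0.07],[0.5,0.0763,0.0027,0.075,0.07],[0.5,0.0763,0.0027,0.084,0.07],[0.5,0.0763,0.0027,0.084,0.07],[0.5,0.0763,0.0027,0.084,0.07]]]'; python3 go.py 564 301.6 60.5 0.234
```

```text
t: 14.05
eef_pos: [564.4, 302.0, 111.2]
tcp_rot: [-3.141, -0.001, 0.234]
ft_force: [0.1, 0.3, 0.8]
opening: 0.5
t 14.05 pos [564.4 302.  111.2] rot [-3.1415e+00 -1.3000e-03  2.3440e-01] shift [-0.0005  0.0003  0.0507] turn 0.0004
```

```bash
python3 -m pendant '[[[0.5,-0.0005,0,0.02,0],[0.5,-0.0005,0,0.038,0],[0.5,-0.0005,0,0.049,0],[0.5,-0.0005,0,0.0505,0],[0.5,-0.0005,0,0.0505,0],[0.5,-0.0005,0,0.0505,0],[0.3,-0.0005,0,0.0505,0],[0.3,-0.0005,0,0.0505,0]]]'; python3 -m pendant '[[[0,0,0,0,0],[0,0,0,0,0],[0,0,0,0,0],[0,0,0,0,0],[0,0,0,0,0],[0,0,0,0,0],[0,0,0,0,0],[0,0,0,0,0]]]';  python3 go.py 564 301.6 60.5 0.234
```

```text
t: 14.85
eef_pos: [563.7, 301.8, 60.2]
tcp_rot: [-3.142, -0.001, 0.234]
ft_force: [-0.2, 0.1, -0.7]
opening: 0.388
t: 15.65
eef_pos: [563.6, 301.7, 59.7]
tcp_rot: [3.142, -0.0, 0.234]
ft_force: [0.2, 0.1, 1.1]
opening: 0.206
t 15.65 pos [563.6 301.7  59.7] rot [ 3.1415e+00 -3.0000e-04  2.3430e-01] shift [ 0.0004  0.0002 -0.0008] turn 0.0003
```

The knob is gripped (opening 0.206, about 20 mm). I'll lift it up and back so the hole's upper lip swings the plug upright between the pads.

```bash
python3 -m pendant '[[[0,-0.002,0,-0.004,0],[0,-0.0045,0,-0.008,0],[0,-0.007,0,-0.0125,0],[0,-0.009,0,-0.0165,0],[0,-0.0115,0,-0.021,0],[0,-0.0135,0,-0.025,0],[0,-0.016,0,-0.029,0],[0,-0.018,0,-0.033,0]]]'
cat > m4.py <<'E'
# tilt of the held stopper from the scene and top cameras: blue points' axis by PCA-free fit
from h import *
from cell import env
import sys
np.set_printoptions(precision=2,suppress=True)
s=env.state(); print("tcp",s["eef_pos"],s["ft_force"],s["opening"]); g=s["eef_pos"]
d=env.read_camera("scene"); P=world(d); H=hsv(d)
m=(H[...,0]>100)&(H[...,0]<130)&(H[...,1]>100)&(np.linalg.norm(P-g,axis=-1)<90)
b=P[m]; uv=np.argwhere(m); print(len(b),b.min(0)-g,b.max(0)-g)
v,u=uv.min(0); v2,u2=uv.max(0); cv2.imwrite(f"pics/{sys.argv[1]}.png",cv2.resize(d["image"][max(v-35,0):v2+25,max(u-35,0):u2+35],None,fx=6,fy=6,interpolation=2))
# fit: revolution profile of the stopper, free origin + 2 tilt angles
def res(q):
    a=np.array([np.sin(q[3]),np.sin(q[4]),0]); a[2]=np.sqrt(1-a@a)
    w=b-q[:3]; z=w@a; r=np.linalg.norm(w-z[:,None]*a,axis=1)
    pl=[((-26,0),(9,13)),((0,0),(13,18)),((0,5),(18,18)),((5,5),(18,10)),((5,39),(10,10)),((39,39),(10,0)),((-26,-26),(0,9))]
    D=[]
    for (z0,z1),(r0,r1) in pl:
        dz,dr=z1-z0,r1-r0; t=np.clip(((z-z0)*dz+(r-r0)*dr)/(dz*dz+dr*dr),0,1); D.append(np.hypot(z-z0-t*dz,r-r0-t*dr))
    return np.min(D,0)
best=min((least_squares(res,[g[0],g[1],g[2]-10+dz,tx,0],loss="soft_l1",f_scale=1.5) for tx in (0,.3,.6,-.2) for dz in (0,10)),key=lambda r:r.cost)
q=best.x; print("origin-tcp",q[:3]-g,"tilt deg x,y",np.degrees(q[3:5]),"rms",np.sqrt(np.mean(res(q)**2)))
E
python3 m4.py s3
```

```text
t: 16.45
eef_pos: [546.8, 297.7, 92.9]
tcp_rot: [-3.141, -0.003, 0.234]
ft_force: [6.2, 1.1, -5.3]
opening: 0.205
tcp [546.84 297.71  92.93] [ 6.22  1.14 -5.3 ] 0.20500473196901697
365 [-17.8  -17.18 -39.59] [20.2  27.41 28.24]
origin-tcp [  0.8    0.4  -12.11] tilt deg x,y [13.39  3.02] rms 1.5054888005163947
```

```bash
python3 -m pendant '[[[0,-0.0015,0,0,0],[0,-0.003,0,0,0],[0,-0.0045,0,0,0],[0,-0.006,0,0,0],[0,-0.0075,0,0,0],[0,-0.009,0,0,0],[0,-0.01,0,0,0],[0,-0.01,0,0,0]]]'; python3 m4.py s4
```

```text
t: 17.3
eef_pos: [539.2, 296.0, 94.8]
tcp_rot: [-3.141, -0.009, 0.234]
ft_force: [9.6, 0.5, 5.6]
opening: 0.205
tcp [539.17 296.02  94.76] [9.64 0.55 5.62] 0.20513347797595635
400 [  0.81 -16.24 -39.16] [25.95 18.67 30.26]
origin-tcp [  6.42   1.51 -12.03] tilt deg x,y [6.53 1.69] rms 1.0525307537949
```

View pics/s4.png

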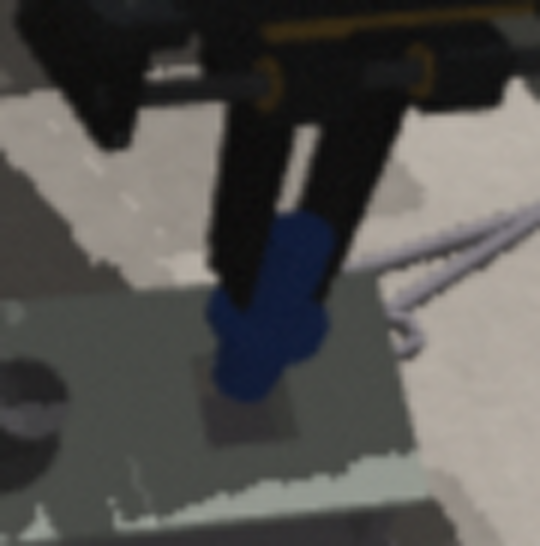

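The scene crop shows the plug almost out at the hole's upper lip, with the stopper nearly in line with the fingers. I'll lift it clear and measure it free.

```bash
python3 -m pendant '[[[0,0,0,-0.005,0],[0,0,0,-0.015,0],[0,0,0,-0.03,0],[0,0,0,-0.05,0],[0,0,0,-0.07,0],[0,0,0,-0.085,0],[0,0,0,-0.09,0],[0,0,0,-0.09,0]]]'; python3 m4.py s5
python3 - <<'E'
from h import *
np.set_printoptions(precision=2,suppress=True)
d=wrist("w6"); g=d["W"][:3,3]; P=world(d); H=hsv(d); m=(H[...,0]>100)&(H[...,0]<130)&(H[...,1]>90)&(np.linalg.norm(P-g,axis=-1)<90)
b=P[m]; print("wrist blue",len(b),b.min(0)-g,b.max(0)-g,np.argwhere(m).mean(0))
c,s=np.cos(.234),np.sin(.234); w=b-g; X=w[:,0]*c+w[:,1]*s; Y=w[:,0]*s-w[:,1]*c; Z=w[:,2]
for lo in range(-45,30,6):
    k=(Z>lo)&(Z<=lo+6)
    if k.sum()>5: print(lo,k.sum(),"X",np.percentile(X[k],[2,50,98]),"Y",np.percentile(Y[k],[2,98]))
E
```

```text
t: 18.15
eef_pos: [536.1, 295.2, 183.3]
tcp_rot: [-3.142, -0.001, 0.234]
ft_force: [0.1, -0.6, -1.1]
opening: 0.204
tcp [536.1  295.23 183.26] [ 0.14 -0.56 -1.14] 0.20400970537107088
457 [ -2.1  -15.73 -36.63] [26.6  23.74 59.39]
origin-tcp [  6.82   1.87 -12.05] tilt deg x,y [7.26 1.99] rms 2.7821116761843343
wrist blue 2865 [  3.11 -15.1   -9.05] [25.31 18.71 31.02] [272.93 321.97]
-9 1090 X [ 8.76 17.59 24.45] Y [-15.68  16.54]
-3 63 X [12.41 17.41 18.51] Y [-8.2   9.91]
3 55 X [14.33 18.4  19.64] Y [-7.91  8.62]
9 75 X [12.75 19.03 20.32] Y [-7.97  9.49]
15 73 X [ 7.84 19.79 20.94] Y [-7.76 10.38]
21 206 X [10.72 19.74 21.79] Y [-7.65 10.25]
27 1302 X [ 4.5  12.29 20.45] Y [-8.36  8.84]
```

```bash
python3 go.py 575.2 -19.2 183 0.234
```

```text
t 18.25 pos [535.8 295.  182. ] rot [3.1413e+00 1.2000e-03 2.3430e-01] shift [-0.0346  0.3148 -0.001 ] turn 0.0003
```

```bash
python3 -m pendant '[[[0,-0.001,0.005,0,0],[0,-0.002,0.02,0,0],[0,-0.005,0.045,0,0],[0,-0.008,0.075,0,0],[0,-0.012,0.107,0,0],[0,-0.015,0.14,0,0],[0,-0.019,0.172,0,0],[0,-0.022,0.202,0,0]]]'; python3 -m pendant '[[[0,-0.003,0.03,0,0],[0,-0.006,0.055,0,0],[0,-0.008,0.077,0,0],[0,-0.0105,0.095,0,0],[0,-0.012,0.107,0,0],[0,-0.0126,0.112,0,0],[0,-0.0126,0.113,0,0],[0,-0.0126,0.113,0,0]]]'; python3 go.py 575.2 -19.2 150 0.234
```

```text
t: 19.05
eef_pos: [561.5, 91.1, 182.3]
tcp_rot: [3.141, 0.001, 0.234]
ft_force: [-0.1, 0.4, -1.9]
opening: 0.202
t: 19.85
eef_pos: [575.6, -18.9, 182.6]
tcp_rot: [-3.142, 0.0, 0.235]
ft_force: [0.8, 0.0, -0.6]
opening: 0.201
t 19.85 pos [575.6 -18.9 182.6] rot [-3.1416e+00  1.0000e-04  2.3450e-01] shift [-0.0005  0.0002  0.0326] turn 0.0005
```

```bash
sed -i 's/<90)$/<90)\&(P[...,2]<g[2]+34)/' m4.py
cat >> m4.py <<'E'
d0=dict(np.load("scene0.npz")); P0=world(d0).reshape(-1,3)
r=P0[(P0[:,2]>100)&(P0[:,2]<110)&(np.hypot(P0[:,0]-580,P0[:,1]+18.4)<26)]; print("scene rim",len(r),circ(r[:,:2],16.5),"now",end=" ")
Pn=P.reshape(-1,3); r=Pn[(Pn[:,2]>100)&(Pn[:,2]<110)&(np.hypot(Pn[:,0]-580,Pn[:,1]+18.4)<26)]; print(len(r),circ(r[:,:2],16.5))
a=np.array([np.sin(q[3]),np.sin(q[4]),.99]); print("abs: knob top",q[:3]+39*a,"origin",q[:3],"foot",q[:3]-26*a)
E
python3 m4.py s6
python3 - <<'E'
from h import *
from cell import env
a=cv2.imread("pics/s6.png"); print(a.shape)
d=env.read_camera("scene"); cv2.imwrite("pics/s7.png",cv2.resize(d["image"][160:280,240:370],None,fx=5,fy=5,interpolation=2))
E
```

```text
tcp [575.62 -18.91 182.56] [ 0.84  0.   -0.58] 0.20107949960774443
460 [  0.66 -13.71 -37.54] [26.9  18.56 28.11]
origin-tcp [  6.6    1.84 -12.22] tilt deg x,y [7.28 1.42] rms 0.8412805191594058
scene rim 141 [582.17 -17.62  16.5 ] now 139 [582.24 -17.54  16.5 ]
abs: knob top [587.16 -16.11 208.96] origin [582.21 -17.07 170.35] foot [578.92 -17.72 144.61]
(570, 534, 3)m4.py:13: RuntimeWarning: invalid value encountered in sqrt
  a=np.array([np.sin(q[3]),np.sin(q[4]),0]); a[2]=np.sqrt(1-a@a)
```

View pics/s7.png

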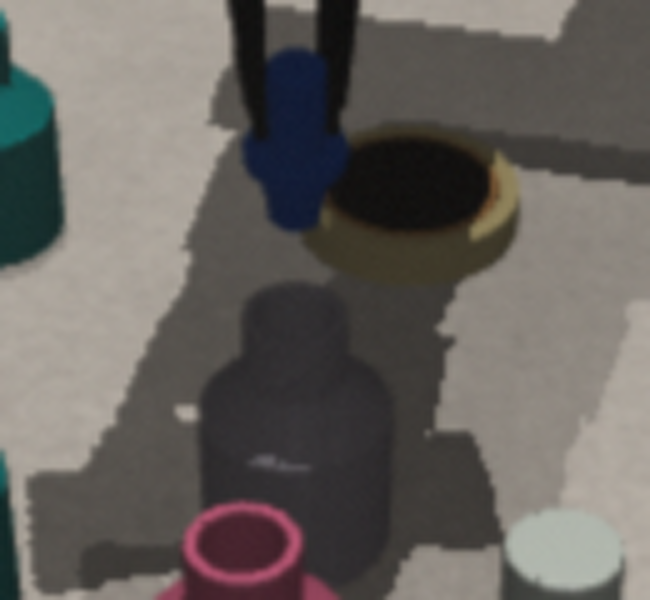

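The scene view shows the plug foot at (293,225) directly above the canister mouth at (297,300). The fit gives about 7° tilt, with the foot 3 mm behind the bore axis, so I'll lower it with a 1 mm correction.

```bash
python3 -m pendant '[[[0,0.001,0,0.01,0],[0,0.001,0,0.02,0],[0,0.001,0,0.03,0],[0,0.001,0,0.038,0],[0,0.001,0,0.045,0],[0,0.001,0,0.051,0],[0,0.001,0,0.055,0],[0,0.001,0,0.057,0]]]'; python3 m4.py s8 2>/dev/null
```

```text
t: 20.75
eef_pos: [576.7, -19.0, 125.2]
tcp_rot: [-3.142, 0.0, 0.234]
ft_force: [-0.0, -1.4, -0.6]
opening: 0.204
tcp [576.66 -19.   125.25] [-0.02 -1.4  -0.58] 0.2042679899713227
376 [ -1.44 -14.73 -24.38] [26.55 18.99 28.64]
origin-tcp [  6.86   1.48 -11.98] tilt deg x,y [7.04 2.26] rms 0.8596744854945723
scene rim 141 [582.17 -17.62  16.5 ] now 89 [581.83 -17.89  16.5 ]
abs: knob top [588.3  -15.98 151.87] origin [583.52 -17.52 113.26] foot [580.33 -18.55  87.52]
```

```bash
python3 -m pendant '[[[0,0,0,0.001,0],[0,0,0,0.002,0],[0,0,0,0.003,0],[0,0,0,0.004,0],[0,0,0,0.005,0],[0,0,0,0.006,0],[0,0,0,0.006,0],[0,0,0,0.006,0]]]'; python3 -m pendant '[[[0.26,0,0,0,0],[0.26,0,0,0,0],[0.26,0,0,0,0],[0.3,0,0,0,0],[0.35,0,0,0,0],[0.35,0,0,0,0],[0.35,0,0,0,0],[0.35,0,0,0,0]]]'; python3 m4.py s9 2>/dev/null
```

```text
t: 21.6
eef_pos: [576.5, -19.0, 119.6]
tcp_rot: [-3.142, 0.001, 0.234]
ft_force: [-1.6, -0.6, -0.0]
opening: 0.203
t: 22.4
eef_pos: [576.7, -19.0, 119.6]
tcp_rot: [3.141, -0.0, 0.234]
ft_force: [-0.4, 1.2, -0.4]
opening: 0.35
tcp [576.7  -18.98 119.64] [-0.38  1.16 -0.43] 0.350267621470956
343 [ -8.08 -15.35 -16.41] [24.65 18.77 26.02]
origin-tcp [  5.35   1.29 -15.91] tilt deg x,y [-0.04  0.24] rms 0.93905006904947
scene rim 141 [582.17 -17.62  16.5 ] now 182 [582.6  -17.78  16.5 ]
abs: knob top [582.03 -17.52 142.34] origin [582.05 -17.68 103.73] foot [582.07 -17.79  77.99]
```

After release the fit reads 0° tilt, centred on the mouth, with the flange underside at rim height. Lifting straight off and checking.

```bash
python3 -m pendant '[[[0.4,0,0,-0.005,0],[0.4,0,0,-0.02,0],[0.4,0,0,-0.04,0],[0.4,0,0,-0.065,0],[0.4,-0.01,0,-0.09,0],[0.4,-0.04,0,-0.1,0],[0.4,-0.06,0,-0.1,0],[0.4,-0.07,0,-0.1,0]]]'; python3 -m pendant '[[[0.4,0,0,0,0],[0.4,0,0,0,0],[0.4,0,0,0,0],[0.4,0,0,0,0],[0.4,0,0,0,0],[0.4,0,0,0,0],[0.4,0,0,0,0],[0.4,0,0,0,0]]]'
python3 - <<'E'
from h import *
from cell import env
np.set_printoptions(precision=2,suppress=True)
d=wrist(); P=world(d); H=hsv(d); near=np.hypot(P[...,0]-580.4,P[...,1]+18.4)<30
m=near&(H[...,0]>100)&(H[...,0]<130)&(H[...,1]>100); b=P[m]; print("tcp",d["W"][:3,3],"blue",len(b))
t=b[b[:,2]>139]; print("knob top",t.mean(0),circ(t[:,:2]),"z fit",np.polyfit(t[:,0]-580,t[:,2],1)); f=b[(b[:,2]<116)&(b[:,2]>107.5)]; print("flange top",len(f),np.median(f[:,2]),circ(f[:,:2]))
A=np.c_[f[:,:2]-[580.4,-18.4],np.ones(len(f))]; print("flange plane slopes deg,z",np.degrees(np.linalg.lstsq(A,f[:,2],rcond=None)[0][:2]))
s=env.read_camera("scene"); P1=world(s); P0=world(dict(np.load("scene0.npz"))); dz=np.abs(P1[...,2]-P0[...,2])
for n,(v,u) in dict(grey=(245,428),greycap=(226,181),spray=(300,350),green=(300,198),tape=(200,322),mouse=(337,445),pink=(295,289),tqA=(195,236),tqB=(200,407),tqC=(265,222)).items(): print(n,np.nanmedian(dz[v-6:v+7,u-6:u+7]).round(2),end="; ")
o=np.zeros((600,800,3),np.uint8); o[:,:400]=cv2.resize(d["image"][60:280,250:397],(400,600)); o[:300,400:]=cv2.resize(s["image"][180:290,250:397],(400,300)); o[300:,400:]=cv2.resize(s["image"][200:320,130:330],(400,300)); cv2.imwrite("pics/final.png",o)
E
```

```text
t: 23.25
eef_pos: [507.4, -35.4, 220.4]
tcp_rot: [3.141, -0.001, 0.234]
ft_force: [-0.1, 0.8, 0.4]
opening: 0.401
t: 24.05
eef_pos: [508.6, -35.2, 219.6]
tcp_rot: [3.142, 0.0, 0.234]
ft_force: [-0.3, 0.4, -0.2]
opening: 0.4
tcp [508.63 -35.22 219.59] blue 1579
knob top [582.13 -17.77 144.63] [582.08 -17.79   6.81] z fit [  0.   144.62]
flange top 925 110.74604822292218 [582.77 -17.79  14.52]
flange plane slopes deg,z [-0.02 -0.16]
grey 0.77; greycap 0.91; spray 0.64; green 0.8; tape 1.13; mouse 0.78; pink 0.81; tqA 0.86; tqB 0.99; tqC 0.77;
```

View pics/final.png

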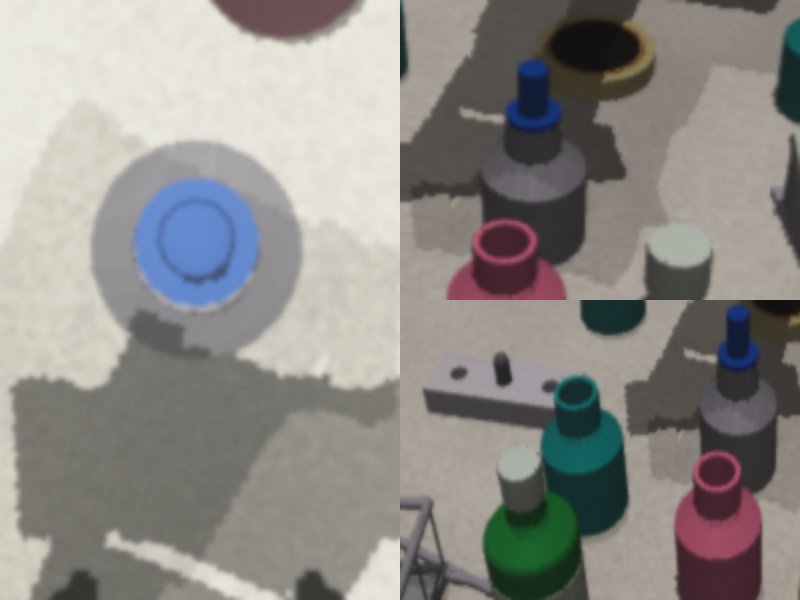

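The final view shows the stopper upright and concentric on the canister neck at (197,240), with the flange on the rim. The grey capsule is still in its bore at (502,368), and the other things have not moved. Handing in.

```bash
python3 -c "
from cell import env
print(env.job_done(), env.state()['t'])"
```

```text
the job is handed in; nothing more can be done
the job is handed in; nothing more can be done
```

The canister is made up and the job is handed in, about 24 s into the 72 s allowed. Both orange capsules went in through the neck one at a time. I gripped the leaning blue stopper square to its lean, swung it nearly upright against the rack hole's lip, lowered it into the neck and released it.

**Capsules:** both were seen inside the canister before it was closed.

**Stopper:** the wrist camera puts the flange top at 110.7 mm (110 expected) and the knob top at 144.6 mm (144 expected). Measured tilt is under 0.2°, and the flange is on the rim and concentric with the neck. I did not press it down, as these readings showed it fully home.

**Other things:** the grey capsule, grey stopper, bottles, tape, mouse and look-alikes show depth changes of about 1 mm or less, which is camera noise. The largest force reading was about 11 N, during the swing at the rack.

**Failed or disagreed:**
- **First swing:** it left the stopper leaning about 13°, so I pushed 10 mm further, which left about 7°. The knob also slid forward to the pad edge; the remaining lean came out when I released it in the neck.
- **Cameras:** they differed by 2–4 mm in x. I relied on the wrist camera, and for the stopper on its offset from the mouth within one camera view.
- **Canister:** its mouth read 580.4 mm in x before closing, and the closed stopper reads 582.1 mm. That is within calibration error plus the 1.5 mm of play. The rim moved less than 0.5 mm in the scene view.

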